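# Start a drying run on the moisture balance

### The arm

A 6-joint arm with a two-finger parallel gripper is mounted at the origin on a cart in front of the work surface, level with it; the furniture and walls round the work are solid. World frame = base frame: x ahead of the robot, y to its left, z up, the work surface at z = 0. Lengths are in m, angles in rad, forces in N, time in s.
With the tool pointing down it reaches from about 0.25 to 0.775 m from the base axis. Payload 4 kg.
Tool frame: the origin (TCP) lies at the very end of the fingers, on their centre line; the grasp point (between the pads) lies 19 mm behind it (robot.tcp_to_grasp is the distance from the TCP to the grasp point, in m); z points along the fingers, y is the line along which they close (so a half turn about z gives the same grasp; the last joint's range is limited). The gripper opens to 94 mm and grips with 3 to 60 N. Pads are 16 mm wide; open, the fingers measure 119 mm over their backs; the gripper's body (75 mm by 177 mm) begins 78 mm behind the grasp point.
Start: joints at [-1.277, 0.087, 1.371, -0, 1.684, -0.103], TCP at [0.213, -0.507, 0.206] pointing down, gripper open.
Joint ranges: [-3.1, 3.1], [-0.76, 2.03], [0.27, 2.55], [-1.08, 4.22], [0.17, 2.65], [-2.57, 2.57]. Speed limits (rad/s): [2.79, 2.79, 3.14, 3.14, 3.14, 3.14].

### API

Orientations are given as [roll, pitch, yaw] about the fixed x, y, z axes, in that order (R = Rz(yaw) Ry(pitch) Rx(roll)).
In Python, from bench import robot gives the robot as it stands.
- The arm moves only by the tool nudge_tcp, called after "Call:" as a command line: name --argument value ..., lists and objects as JSON in quotes. Schema: {"type":"object","properties":{"rows":{"type":"array","items":{"type":"object","properties":{"jaw":{"type":"number"},"dx":{"type":"number"},"dy":{"type":"number"},"dz":{"type":"number"},"yaw":{"type":"number"}},"additionalProperties":false,"required":["jaw"]},"minItems":1,"maxItems":20},"only":{"type":"string"},"quiet":{"type":"boolean"},"lines":{"type":"string"}},"required":["rows"],"additionalProperties":false}. rows is a list of rows, 1 to 20 of them, each an object with the fields jaw (the finger opening in m), dx, dy, dz (the shift in units of 25 mm), yaw (a turn about the tool's z in units of 0.2 rad); a field left out counts as zero (the opening has to be given); each row shifts and turns the commanded pose from where the row before left it, along the tool's axes as they then stand; what a row does not reach is not made up. A row lasts 1/12 s, in which the tool goes at most 0.0417 m and 0.125 rad, less where a joint would pass 70% of its speed; a pose out of reach is approached as far as the arm can. The fingers move at their own pace and stop on an object; the grip force is fixed at half the most. Time passes only in rows, so rows that do not move let the fingers close. The tool returns the time, the measured TCP pose, the force, the opening and the grip force at its end. only (a regular expression) keeps the lines of the reply that match it, lines (a string "A,B") keeps lines A to B, and quiet returns only ok. Input that does not fit is refused with a message, and nothing moves.
- robot.get_obs(): the state, without advancing time (a new reading comes with each control period).
- robot.snapshot(name): name is "side" or "top" or "wrist"; returns a dict with "color" (420x560x3 uint8, blue, green, red), "fx", "fy", "cx", "cy" (pixels), "extrinsics" (4x4, takes a point from world to camera coordinates). Camera axes: x right, y down, z forward; pixel columns grow to the right and rows downward; lengths in m; the calibration is good to about 2 mm. A picture is of the moment at which its call begins. There is no depth.
- robot.close_job(): hands the job in; it is judged then, once.
The state is a dict: "time": time; "joint_positions": joint angles; "qvel": joint speeds; "joint_torque": joint torques, N m; "tool_pos": TCP position; "ee_rot": TCP orientation; "wrist_force": force on the tool from outside, world axes, zero at the start; "wrist_torque": the same for the moment, N m; "width": finger opening in m; "finger_force": force on a finger pad.
Only numpy, scipy, OpenCV 4.12 (cv2) and the standard library are available. Lean on these libraries where they do the work, as an engineer would, in place of code of your own. Each camera call takes 0.05 s, during which the arm holds its last target. There are 200 camera calls.

### The job

Start a drying run on the moisture balance, touching it with the fingertips only and picking nothing up. First switch it on by pressing down the raised end of its mains rocker until it snaps over, then push the open hood down over the sample tin until it is fully shut, without slamming it, and only then press the round start key right in for a moment and let go. Keep off the square stop key, and leave the tin and everything else on the bench where it stands.

Things in the scene. Friction and masses are not known exactly. Their poses are not given: they have to be found in the camera images.
- balance: White fixed balance, 170 mm wide; x from -138 mm (front, display) to +125 mm (back). Origin on its centre line at bench level; x front to back, y left, z up. Level deck 55 mm high. Raised front control strip, 61 mm high, at x = -112: black mains rocker at y = +48, two white keys at y = -8 and y = -56, round start and square stop, in either order. Behind: the open hood over a tin.
- rocker (a joint): Mains rocker, rad: 0 off (left, +y end up), 0.44 on (left end down). Black paddle 26 mm (x) by 46 mm (y), pivot along the balance's x at x -112, y +48, z 72 mm of the balance. Over-centre spring: the raised end resists with about 3 N, past 0.22 it snaps over by itself and stays. The black bezel round it reaches z = 65 mm.
- rocker_end (a point): Point on the top face of the rocker, 16 mm from its pivot on the left end, the end to be pressed; about 77 mm above the bench when off and 70 mm when on.
- hood (a joint): Opening angle of the hood in rad: 0 = fully shut on the deck, 1.05 = widest open; starts at 0.8 to 1.0. A friction hinge holds it wherever it is left (about 2 N to 5 N at the pad moves it down; it does not fall shut).
- hood_hinge (a point): Middle of the hood's hinge axis at the back of the balance: x +94, y 0, z 80 mm of the balance; the axis runs along the balance's y. The hood is a grey hollow box open below, 148 mm wide, reaching 152 mm in front of the hinge, its flat top 42 mm above the hinge when shut.
- hood_pad (a point): Centre of the black ribbed rubber push pad (26 x 74 mm) on the outside of the hood's top, near its front edge. In the shut hood it lies 130 mm in front of the hinge axis and 44 mm above it (124 mm above the bench); open, it is turned about the hinge axis, up and to the back, by the hood angle.
- start_key (a joint): Travel of the start key in m: 0 = out, 0.005 = fully in. Springy: starts to move at 1.5 N, fully in at 4.5 N, comes back when released.
- start_key_top (a point): Centre of the top of the start key: white round cap, 25 mm across, in a grey round collar. 74 mm above the bench when out (13 mm above the control strip; the collar is 4 mm high), pressed straight down.
- stop_key (a joint): Travel of the stop key in m, same spring as the start key; to be left alone.
- stop_key_top (a point): Centre of the top of the stop key: white square cap, 20 mm wide, in a grey square collar, 74 mm above the bench, 48 mm from the start key.
- sample_tin: Loose round metal sample tin with soil, 96 mm across and 40 mm high, standing on the pan of the balance under the hood (origin: centre of its underside, 59 mm above the bench). To be left alone; the shut hood clears it all round.
- spatula: Loose spatula with wooden handle, 202 x 19 x 18 mm, lying across in front of the balance. Bystander.
- weight_1: Loose brass check weight, 35 mm across, 39 mm high, in front of the liquid-limit device. Bystander.
- log_book: Loose blue log book, 152 x 210 x 13 mm, on the left of the bench. Bystander.
- pen: Loose pen, 142 mm long, lying on the log book. Bystander.
- tin_2: Loose metal tin, 100 mm across, 42 mm high, behind the liquid-limit device. Bystander.
- sample_jar_1: Loose screw-cap jar, 54 mm across, 70 mm high, at the left of the bench. Bystander.
- sample_jar_2: Loose screw-cap jar, 54 mm across, 70 mm high, at the left of the bench. Bystander.
- sample_jar_3: Loose screw-cap jar, 54 mm across, 70 mm high, at the left of the bench. Bystander.

How it is judged:
By the outcome, as a careful person would: the job done as asked, in the order asked, and still so for the second after the job is handed in, with the robot touching nothing.
It also fails if it takes over 51 s, if anything falls off the work surface, if the arm or the gripper's body presses on something with over 40 N, if the wrist force passes 120 N, or if a joint passes its speed limit or range.

## Working session

There is one attempt and no reset: what is moved stays moved. The work goes in short steps, Python scripts to look and compute and a tool call to move; the robot and the scene stay as the last step left them, time stands still between calls to the robot, and variables do not carry over. Pictures are saved under pics/ and viewed, at most 12 in all, crops included, and the job is handed in when it is done.

```bash
ls; mkdir -p pics; python3 - <<'E'
from bench import robot
import cv2,numpy as np
o=robot.get_obs();print(o)
for n in("side","top"):
    s=robot.snapshot(n);cv2.imwrite(f"pics/{n}0.png",s["color"]);np.savez(f"{n}0.npz",**{k:s[k] for k in s})
    print(n,s["fx"],s["cx"],s["cy"],np.round(s["extrinsics"],3).tolist())
E
```

```text
bench.py
pics
{'time': 0.0, 'joint_positions': array([-1.27708527e+00,  8.79222695e-02,  1.37220426e+00, -2.39820761e-05,
        1.68357103e+00, -1.03130059e-01]), 'qvel': array([-1.87815862e-04,  5.80633101e-05,  1.19202828e-04, -6.31657924e-06,
       -3.04990178e-04,  6.81936774e-04]), 'joint_torque': array([ 2.40994952e-03, -3.40182459e+01, -3.02423108e+01,  7.17304135e-02,
        3.30459606e-02, -1.84175351e-04]), 'tool_pos': array([ 0.21239853, -0.50676317,  0.20434741]), 'ee_rot': array([-3.13949648e+00, -1.92985712e-04,  3.96838239e-01]), 'wrist_force': array([ 0.50288071, -0.34824533,  0.01968476]), 'wrist_torque': array([ 0.00825095, -0.03782497, -0.00152404]), 'finger_force': 0.0, 'width': 0.09387896546227}
side 503.8671745416899 275.33432156800166 213.49674204085207 [[-0.502, -0.865, -0.008, 0.397], [-0.773, 0.453, -0.444, 0.384], [0.388, -0.217, -0.896, 1.151], [0.0, 0.0, 0.0, 1.0]]
top 418.5883282502235 279.24955637745603 206.82740204511276 [[-0.02, -1.0, 0.018, 0.129], [-0.995, 0.018, -0.095, 0.526], [0.094, -0.02, -0.995, 0.907], [0.0, 0.0, 0.0, 1.0]]
```

View pics/top0.png

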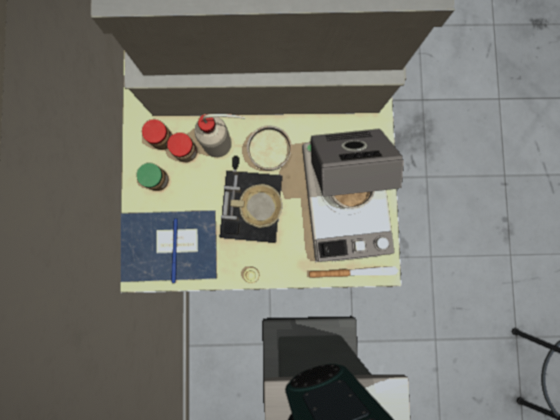

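View pics/side0.png

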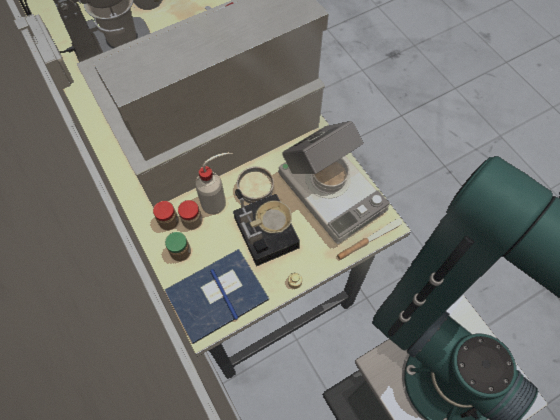

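The top view shows the balance at the right: rocker near (332,248), square key near (360,246), round key near (383,243), hood (355,160). The side view agrees. I'll zoom in to measure the control strip.

```bash
python3 - <<'E'
import cv2,numpy as np
a=cv2.imread("pics/top0.png")[120:290,290:410]
b=cv2.imread("pics/side0.png")[115:255,270:400]
a=cv2.resize(a,(395,560),interpolation=cv2.INTER_CUBIC)
b=cv2.resize(b,(395,425),interpolation=cv2.INTER_CUBIC)
b=cv2.copyMakeBorder(b,0,135,0,0,cv2.BORDER_CONSTANT)
cv2.imwrite("pics/crop0.png",np.hstack([a,b]))
E
```

```text
(no output)
```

View pics/crop0.png

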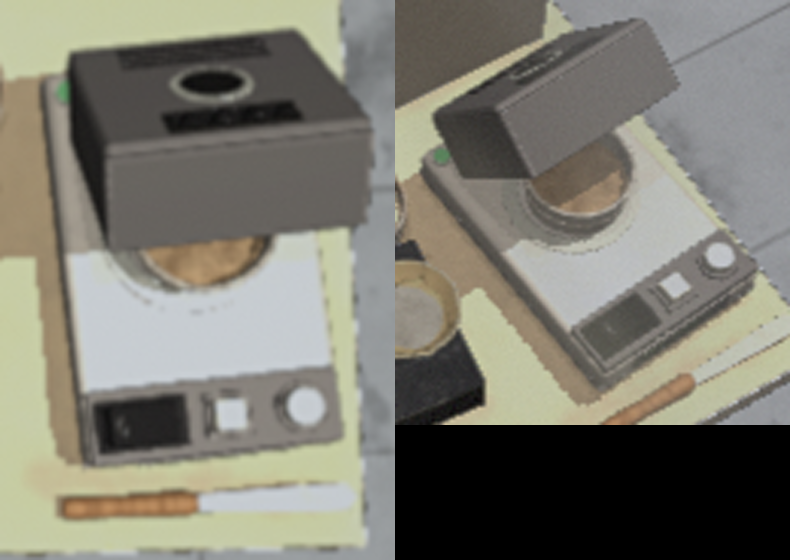

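The crop gives (full-image pixels) the square stop key at top (360,245) and side (362,209), and the round start key, farthest right, at top (383,244) and side (377,199.5). The rocker is at top (332,248) and the push pad at top (360,155). Next I'll refine these with masks and cast rays.

```bash
cat >h.py <<'E'
import cv2,numpy as np
def cam(n):
    d=np.load(n+".npz");K=np.array([[d["fx"],0,d["cx"]],[0,d["fy"],d["cy"]],[0,0,1.]]);return d["color"],K,d["extrinsics"]
def ray(c,p):
    _,K,E=c;R,t=E[:3,:3],E[:3,3];v=R.T@np.linalg.inv(K)@[p[0],p[1],1.];return -R.T@t,v
def plane(c,p,z):
    o,v=ray(c,p);return o+v*(z-o[2])/v[2]
def proj(c,X):
    _,K,E=c;q=K@(E[:3,:3]@X+E[:3,3]);return q[:2]/q[2]
def tri(c1,p1,c2,p2):
    P=[c[1]@c[2][:3] for c in(c1,c2)]
    X=cv2.triangulatePoints(*P,np.array(p1,float).reshape(2,1),np.array(p2,float).reshape(2,1)).ravel();return X[:3]/X[3]
def blob(c,p,r,lo,hi):
    "centroid of the blob in grey range nearest p in window r"
    x0,y0=int(p[0]-r),int(p[1]-r);g=cv2.cvtColor(c[0],cv2.COLOR_BGR2GRAY)[y0:y0+2*r+1,x0:x0+2*r+1]
    n,l,s,ce=cv2.connectedComponentsWithStats(cv2.inRange(g,lo,hi),connectivity=4)
    ks=[k for k in range(1,n) if s[k,4]>8];k=min(ks,key=lambda k:np.hypot(*(ce[k]-r)))
    return ce[k]+[x0,y0],s[k].tolist()
E
python3 - <<'E'
from h import *
T,S=cam("top0"),cam("side0")
for n,pt,ps in(("stop",(360,245),(362,209)),("start",(383,244),(377,199))):
    a,sa=blob(T,pt,9,170,255);b,sb=blob(S,ps,8,170,255)
    X=tri(T,a,S,b);print(n,a,sa,b,sb,X.round(4),plane(T,a,.074).round(4),plane(S,b,.074).round(4))
g=cv2.cvtColor(T[0],cv2.COLOR_BGR2GRAY)
a,sa=blob(T,(332,248),20,0,45);print("rocker",a,sa,plane(T,a,.068).round(4))
a,sa=blob(T,(360,155),14,0,35);print("pad",a,sa)
print(g[244:252,314:352]);print(g[150:162,336:386:2])
E
```

```text
stop [360.01265823 245.11392405] [5, 5, 9, 10, 79] [361.70833333 208.58333333] [3, 4, 10, 8, 48] [ 0.4399 -0.0472  0.078 ] [ 0.4401 -0.0476  0.074 ] [ 0.4411 -0.0492  0.074 ]
start [382.73958333 242.83333333] [4, 3, 11, 11, 96] [376.58490566 198.67924528] [4, 4, 8, 8, 53] [ 0.4436 -0.0947  0.0796] [ 0.4439 -0.0956  0.074 ] [ 0.4454 -0.0977  0.074 ]
rocker [332.44548287 248.25233645] [7, 13, 27, 16, 321] [0.4347 0.0096 0.068 ]
pad [359.91780822 155.03424658] [0, 10, 29, 9, 146]
[[ 88 103 100 107  68  40  32  25  20  25  33  36  35  35  35  35  35  36
   34  33  35  34  34  35  35  34  36  35  36  38  46  51  81 118 132 134
  132 116]
 [ 80  95  97 104  69  43  32  24  17  26  35  36  38  39  37  37  37  37
   36  35  36  36  35  35  35  35  34  36  36  40  45  51  73 110 131 135
  131 116]
 [ 77  89  95 100  72  45  37  26  17  24  36  43  49  48  37  35  37  37
   35  36  35  35  35  34  35  36  36  34  36  38  44  49  67 103 130 135
  132 116]
 [ 74  86  93  97  76  47  38  29  18  24  38  52  64  55  39  35  36  37
   37  36  36  36  35  35  35  35  35  35  34  34  39  46  64  99 1
[... 1215 characters left out ...]
25  16  21  32  27  25  16  21  31  28
   24  21  21  21  25  64  76]
 [ 75  69  24  21  20  19  25  24  22  13  23  35  31  25  18  23  23  26
   31  32  37  39  45  66  79]
 [ 77  75  36  20  17  21  25  25  24  19  22  29  27  30  31  38  40  45
   51  57  70  75  80  87  93]
 [ 77  76  45  21  18  22  23  23  29  30  35  38  43  51  57  67  74  80
   85  88  97 102 106 109 111]
 [ 76  77  60  26  29  35  38  42  50  54  64  72  78  84  88  95 102 105
  109 110 112 114 117 117 116]
 [ 76  76  70  49  53  61  72  77  83  87  93 100 105 108 111 112 114 116
  117 115 113 112 115 114 108]
 [ 79  81  84  82  87  92 100 104 109 111 112 114 116 118 117 115 113 115
  115 110 103  97  94  97  98]]
```

Key spacing is 48.2 mm and rocker to start key is 105.6 mm against a true 104, so the balance fit is consistent. Next: hood angle from the pad, and clearance to the furniture behind.

```bash
cat >>h.py <<'E'
O=np.array([.5514,-.0307,0]);yw=.084
RB=np.array([[np.cos(yw),-np.sin(yw),0],[np.sin(yw),np.cos(yw),0],[0,0,1]])
W=lambda *l:O+RB@np.array(l)
def pad(th,f=.130,u=.044): return W(.094-f*np.cos(th)+u*np.sin(th),0,.080+f*np.sin(th)+u*np.cos(th))
E
python3 - <<'E'
from h import *
T,S=cam("top0"),cam("side0")
a,sa=blob(T,(361,155),24,0,42);print("pad",a,sa)
th=np.arange(.7,1.1,.05)
for t in th: print(round(t,2),pad(t).round(3),"top",proj(T,pad(t)).round(1),"front edge T/S",proj(T,pad(t,.152,.042)).round(1),proj(S,pad(t,.152,.042)).round(1))
for c in(T,S): print("cam",(-c[2][:3,:3].T@c[2][:3,3]).round(3))
print("ledge corner",tri(T,(404,82),S,(322,86)).round(3),"shelf corner",tri(T,(452,12),S,(327,14)).round(3),"wall foot",plane(T,(270,114),0).round(3))
for n,l in(("start",(-.112,-.056,.074)),("stop",(-.112,-.008,.074)),("rk",(-.112,.048,.0735)),("rkend",(-.112,.0636,.077))):print(n,W(*l).round(4),proj(T,W(*l)).round(1),proj(S,W(*l)).round(1))
E
```

```text
pad [359.84279476 155.11790393] [3, 20, 41, 9, 229]
0.7 [ 0.574 -0.029  0.197] top [361.1 171.5] front edge T/S [363.9 180.1] [335.7 148.4]
0.75 [ 0.58  -0.028  0.201] top [361.1 167.9] front edge T/S [363.9 176.1] [334.1 145.4]
0.8 [ 0.586 -0.028  0.204] top [361.1 164.3] front edge T/S [364. 172.] [332.5 142.5]
0.85 [ 0.593 -0.027  0.207] top [361.  160.6] front edge T/S [363.9 167.7] [330.8 139.6]
0.9 [ 0.599 -0.027  0.209] top [360.8 156.9] front edge T/S [363.8 163.4] [329.  136.7]
0.95 [ 0.605 -0.026  0.211] top [360.7 153.1] front edge T/S [363.7 159. ] [327.2 133.9]
1.0 [ 0.612 -0.026  0.213] top [360.4 149.2] front edge T/S [363.5 154.5] [325.4 131.1]
1.05 [ 0.619 -0.025  0.215] top [360.1 145.4] front edge T/S [363.2 150. ] [323.5 128.4]
1.1 [ 0.625 -0.024  0.216] top [359.8 141.6] front edge T/S [362.9 145.5] [321.6 125.7]
cam [0.441 0.138 0.951]
cam [0.049 0.419 1.205]
ledge corner [ 0.75 -0.12  0.18] shelf corner [ 0.752 -0.112  0.416] wall foot [0.748 0.135 0.   ]
start [ 0.4445 -0.0959  0.074 ] [382.9 242.6] [376.2 199.3]
stop [ 0.4405 -0.0481  0.074 ] [360.2 245. ] [361.5 209. ]
rk [0.4358 0.0077 0.0735] [333.7 247.8] [344.  220.7]
rkend [0.4345 0.0233 0.077 ] [326.5 248.5] [339.2 223.3]
```

Units first: shifts go in units of 25 mm and turns go in units of 0.2 rad. So -0.032 m is -1.28, 0.0166 m is 0.664, 0.105 rad is 0.525.

Call:
nudge_tcp --rows '[{"jaw":0, "yaw":0.525}, {"jaw":0, "yaw":0.52}, {"jaw":0, "yaw":0.52}, {"jaw":0, "dx":0.664, "dy":-1.28}, {"jaw":0, "dx":0.664, "dy":-1.28}, {"jaw":0, "dx":0.664, "dy":-1.28}, {"jaw":0, "dx":0.664, "dy":-1.28}, {"jaw":0, "dx":0.664, "dy":-1.28}, {"jaw":0, "dx":0.664, "dy":-1.28}, {"jaw":0, "dx":0.664, "dy":-1.28}, {"jaw":0, "dx":0.664, "dy":-1.28}, {"jaw":0, "dx":0.664, "dy":-1.28}, {"jaw":0, "dx":0.664, "dy":-1.28}, {"jaw":0, "dx":0.664, "dy":-1.28}, {"jaw":0, "dx":0.664, "dy":-1.28}, {"jaw":0, "dx":0.664, "dy":-1.28}, {"jaw":0, "dx":0.664, "dy":-1.28}, {"jaw":0, "dx":0.664, "dy":-1.28}, {"jaw":0, "dx":0.664, "dy":-1.28}]'

```text
time: 1.68
tool_pos: [0.4344, 0.027, 0.2051]
ee_rot: [3.141, 0.0, 0.084]
wrist_force: [1.1, 0.1, 0.1]
width: 0.0007
finger_force: 0.0
```

Call:
nudge_tcp --rows '[{"jaw":0, "dz":1.4}, {"jaw":0, "dz":1.4}, {"jaw":0, "dz":0.88}, {"jaw":0}, {"jaw":0}]'

```text
time: 2.1
tool_pos: [0.4332, 0.0253, 0.1122]
ee_rot: [-3.141, 0.004, 0.084]
wrist_force: [0.6, -0.3, -0.0]
width: 0.0004
finger_force: 0.0
```

```bash
python3 - <<'E'
from bench import robot
import cv2,numpy as np
s=robot.snapshot("wrist");cv2.imwrite("pics/w1.png",s["color"]);np.savez("w1.npz",**s)
from h import *
c=cam("w1")
for n,l in(("start",(-.112,-.056,.074)),("stop",(-.112,-.008,.074)),("rk",(-.112,.048,.0735)),("rkend",(-.112,.0636,.077))):print(n,proj(c,W(*l)).round(1))
print("tcp",proj(c,robot.get_obs()["tool_pos"]))
E
```

```text
start [429.2 228. ]
stop [368.3 227.9]
rk [297.2 227.6]
rkend [277.5 228.9]
tcp [275.13801498 245.41957575]
```

View pics/w1.png

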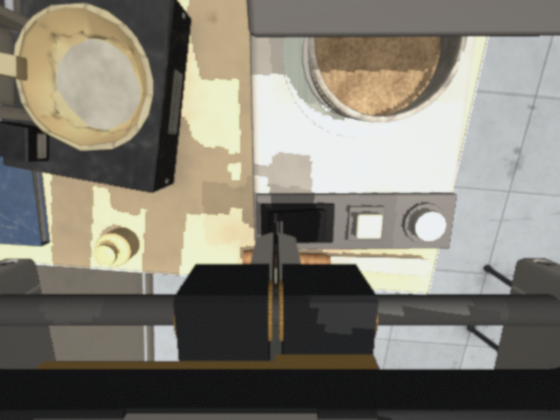

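The wrist view puts the start key at (428,224) and the square key at (368,225). Both are within about 3 px (2 mm) of my prediction, and the rocker lies under the tips. Pressing now.

Scaled: 0.002 m is 0.08, 0.01 m is 0.4.

Call:
nudge_tcp --rows '[{"jaw":0, "dx":0.08, "dz":0.4}, {"jaw":0, "dz":0.4}, {"jaw":0, "dz":0.32}, {"jaw":0, "dz":0.16}, {"jaw":0, "dz":0.12}, {"jaw":0, "dz":0.12}, {"jaw":0, "dz":0.08}, {"jaw":0}]'

```text
time: 2.82
tool_pos: [0.4363, 0.0252, 0.0731]
ee_rot: [3.141, 0.0, 0.084]
wrist_force: [0.0, -0.2, -0.1]
width: 0.0006
finger_force: 0.0
```

Call:
nudge_tcp --rows '[{"jaw":0, "dz":0.06}, {"jaw":0, "dz":0.04}, {"jaw":0}]'

```text
time: 3.07
tool_pos: [0.4366, 0.0252, 0.0711]
ee_rot: [3.141, -0.001, 0.084]
wrist_force: [-0.3, 0.1, 0.1]
width: 0.0011
finger_force: 0.1
```

Call:
nudge_tcp --rows '[{"jaw":0, "dz":-0.8}, {"jaw":0, "dz":-1.2}, {"jaw":0}, {"jaw":0}]'

```text
time: 3.4
tool_pos: [0.4379, 0.0252, 0.1229]
ee_rot: [3.141, -0.005, 0.084]
wrist_force: [0.5, 0.4, -0.5]
width: 0.0005
finger_force: 0.0
```

```bash
python3 - <<'E'
from bench import robot
import cv2,numpy as np
s=robot.snapshot("wrist");np.savez("w2.npz",**s)
a=np.load("w1.npz")["color"][180:270,240:350];b=s["color"][180:270,240:350]
cv2.imwrite("pics/w2.png",cv2.resize(np.vstack([a,b]),None,fx=3,fy=3,interpolation=cv2.INTER_CUBIC)*1)
E
```

```text
(no output)
```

View pics/w2.png

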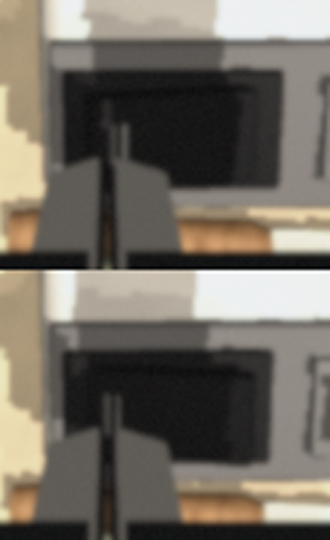

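The crop is inconclusive because the fingers cover the paddle. I'll back off and look again.

Scaled: -0.03 m is -1.2, 0.03 m is 1.2.

Call:
nudge_tcp --rows '[{"jaw":0, "dx":-1, "dy":0.8, "dz":-1}, {"jaw":0, "dx":-1.2, "dy":1.2}, {"jaw":0, "dx":-1.2, "dy":1.2}, {"jaw":0, "dy":1.2}, {"jaw":0}, {"jaw":0}]'

```text
time: 3.95
tool_pos: [0.3609, -0.0909, 0.1446]
ee_rot: [-3.14, 0.002, 0.08]
wrist_force: [0.0, 0.2, -0.8]
width: 0.0004
finger_force: 0.0
```

```bash
python3 - <<'E'
from bench import robot
import cv2,numpy as np
ims=[]
for n in("wrist","side"):
    s=robot.snapshot(n);np.savez(n+"3.npz",**s)
from h import *
w=cam("wrist3");c=proj(w,W(-.112,.048,.073)).astype(int);print(c)
g=lambda im,c,r,f:cv2.resize(im[c[1]-r:c[1]+r,c[0]-r:c[0]+r],(400,400),interpolation=cv2.INTER_CUBIC)
s=cam("side3");s0=cam("side0");k=proj(s,W(-.112,.048,.073)).astype(int)
br=lambda x:cv2.convertScaleAbs(x,alpha=2)
cv2.imwrite("pics/c3.png",br(np.hstack([g(w[0],c,45,0),cv2.resize(np.vstack([g(s0[0],k,22,0),g(s[0],k,22,0)]),(200,400))])))
E
```

```text
[164 122]
```

View pics/c3.png

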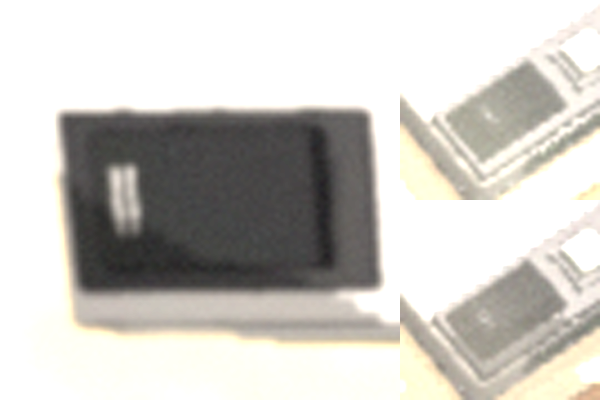

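The wrist crop shows the paddle's dark side face at its right (-y) end, which suggests that end is now up. I'll check it against the first top view by intensity.

```bash
python3 - <<'E'
from bench import robot
import numpy as np,cv2
s=robot.snapshot("top");np.savez("top4.npz",**s)
for im in(np.load("top0.npz")["color"],s["color"]):
    g=cv2.cvtColor(im,cv2.COLOR_BGR2GRAY);print(g[241:246,314:352].mean(0).round().astype(int));print(g[240:258,332:342].mean(1).round().astype(int))
E
```

```text
[ 91 109 104 114  87  65  58  52  46  47  49  50  50  47  44  43  41  40
  38  38  38  38  37  36  34  34  34  34  35  39  45  53  86 123 134 134
 129 110]
[ 78  44  33  34  34  35  35  36  36  35  36  36  35  34  36  56  97 126]
[100 120 113 124  95  73  72  66  57  54  54  55  54  52  49  47  44  44
  42  43  43  43  40  39  39  39  39  39  39  38  41  57  95 134 147 146
 140 120]
[85 48 36 38 40 40 40 40 40 39 39 39 39 36 28 37 66 88]
```

```bash
python3 - <<'E'
import numpy as np,cv2
r=[]
for n in("top0","top4"):
    im=np.load(n+".npz")["color"]
    g=cv2.cvtColor(im,cv2.COLOR_BGR2GRAY);print(g[247:252,314:352].mean(0).round().astype(int))
    r.append(cv2.resize(im[234:264,310:356],(460,300),interpolation=cv2.INTER_CUBIC))
cv2.imwrite("pics/c4.png",cv2.convertScaleAbs(np.vstack(r),alpha=2))
E
```

```text
[ 79  86  98  95  85  53  40  30  22  21  36  51  62  57  54  42  35  36
  36  37  36  36  36  35  35  35  35  35  34  35  39  46  58  95 129 135
 133 119]
[ 86  94 103  89  80  50  38  38  32  35  54  69  70  76  50  37  38  39
  38  39  39  39  39  40  40  40  40  40  41  40  39  43  64 104 141 148
 144 130]
```

View pics/c4.png

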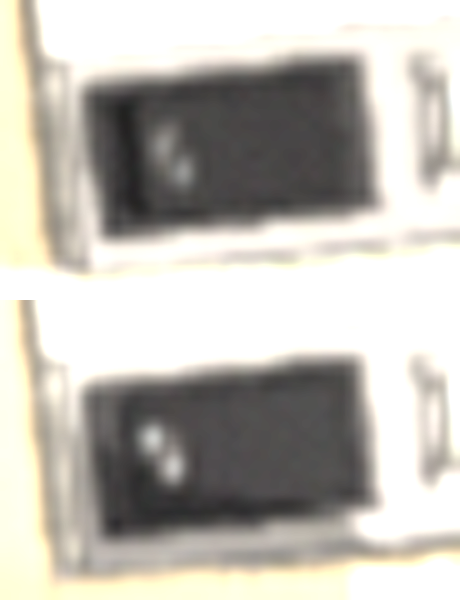

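The two top views settle it: the left side face (dark band, x≈125 in the upper crop) has gone and the mark has shifted left, so the rocker is on. Next, stage above and behind the hood pad.

Call:
nudge_tcp --rows '[{"jaw":0, "dz":-1.2}, {"jaw":0, "dz":-1.2}, {"jaw":0, "dz":-1.2}, {"jaw":0, "dz":-1.2}, {"jaw":0, "dx":1.32, "dy":-0.22}, {"jaw":0, "dx":1.32, "dy":-0.22}, {"jaw":0, "dx":1.32, "dy":-0.22}, {"jaw":0, "dx":1.32, "dy":-0.22}, {"jaw":0, "dx":1.32, "dy":-0.22}, {"jaw":0, "dx":1.32, "dy":-0.22}, {"jaw":0, "dx":1.32, "dy":-0.22}, {"jaw":0, "dx":1.32, "dy":-0.22}, {"jaw":0}, {"jaw":0}]'

```text
time: 5.27
tool_pos: [0.622, -0.022, 0.2625]
ee_rot: [-3.14, 0.006, 0.087]
wrist_force: [-0.6, 0.4, 0.1]
width: 0.0007
finger_force: 0.0
```

```bash
python3 - <<'E'
from bench import robot
from h import *
o=robot.get_obs();print("local",(RB.T@(o["tool_pos"]-O)).round(4))
s=robot.snapshot("wrist");np.savez("w5.npz",**s);cv2.imwrite("pics/w5.png",s["color"])
w=cam("w5");print(proj(w,pad(.92)),proj(w,pad(.92,.152,.042)),proj(w,pad(.92,.117)),proj(w,o["tool_pos"]))
E
```

```text
local [0.0711 0.0027 0.2625]
[277.9347633  247.30419084] [277.95810854 271.86977405] [277.90906782 234.65893308] [274.59583989 246.44102096]
```

View pics/w5.png

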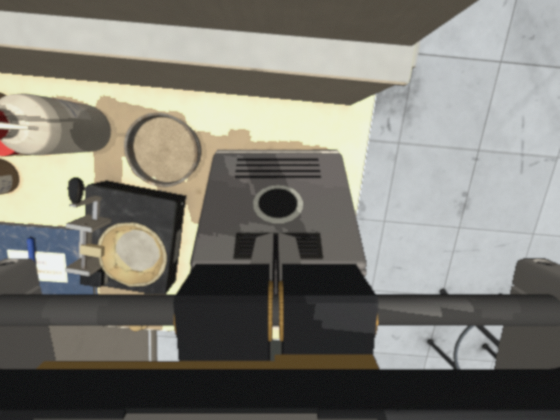

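The wrist view shows the push pad centred near (278,246), where a hood angle of 0.92 predicts it. Going down and making contact.

Scaled: 0.02 m is 0.8, 0.0075 m is 0.3.

Call:
nudge_tcp --rows '[{"jaw":0, "dz":0.8}, {"jaw":0, "dz":0.8}, {"jaw":0, "dz":0.3}, {"jaw":0, "dx":-0.2, "dz":0.08}, {"jaw":0, "dx":-0.16, "dz":0.08}, {"jaw":0, "dx":-0.16, "dz":0.04}, {"jaw":0}]'

```text
time: 5.9
tool_pos: [0.6081, -0.0255, 0.2156]
ee_rot: [3.141, -0.003, 0.084]
wrist_force: [0.7, 0.5, 0.3]
width: 0.0007
finger_force: 0.2
```

```bash
python3 - <<'E'
from bench import robot
from h import *
o=robot.get_obs();print("local",(RB.T@(o["tool_pos"]-O)).round(4),(RB.T@o["wrist_force"]).round(2))
E
```

```text
local [0.057  0.0004 0.2156] [0.7  0.48 0.27]
```

Scaled: -0.006 m is -0.24, -0.005 m is -0.2.

Call:
nudge_tcp --rows '[{"jaw":0, "dx":-0.2, "dz":0.08}, {"jaw":0, "dx":-0.2, "dz":0.08}, {"jaw":0, "dx":-0.2, "dz":0.08}, {"jaw":0, "dx":-0.24, "dz":0.12}, {"jaw":0, "dx":-0.24, "dz":0.14}, {"jaw":0}]'

```text
time: 6.4
tool_pos: [0.5797, -0.0278, 0.2003]
ee_rot: [3.141, 0.002, 0.083]
wrist_force: [-0.6, -0.1, 2.0]
width: 0.0004
finger_force: 0.7
```

```bash
cat >st.py <<'E'
from bench import robot
from h import *
o=robot.get_obs();print("local",(RB.T@(o["tool_pos"]-O)).round(4),(RB.T@o["wrist_force"]).round(2))
E
python3 st.py
```

```text
local [0.0285 0.0005 0.2003] [-0.63 -0.04  2.  ]
```

Scaled: -0.0057 m is -0.228, -0.0053 m is -0.212.

Call:
nudge_tcp --rows '[{"jaw":0, "dx":-0.228, "dz":0.16}, {"jaw":0, "dx":-0.228, "dz":0.16}, {"jaw":0, "dx":-0.212, "dz":0.176}, {"jaw":0, "dx":-0.212, "dz":0.176}, {"jaw":0, "dx":-0.192, "dz":0.192}, {"jaw":0, "dx":-0.192, "dz":0.192}, {"jaw":0, "dx":-0.172, "dz":0.212}, {"jaw":0, "dx":-0.172, "dz":0.212}, {"jaw":0}]'

```text
time: 7.15
tool_pos: [0.5396, -0.031, 0.1621]
ee_rot: [-3.141, 0.003, 0.084]
wrist_force: [0.1, 0.1, -1.1]
width: 0.0004
finger_force: 0.1
```

```bash
python3 st.py;  python3 - <<'E'
from bench import robot
from h import *
s=robot.snapshot("side");np.savez("s6.npz",**s);cv2.imwrite("pics/s6.png",cv2.resize(s["color"][80:260,230:430],(600,540)))
E
```

```text
local [-0.0117  0.0007  0.1621] [ 0.16  0.12 -1.14]
```

View pics/s6.png

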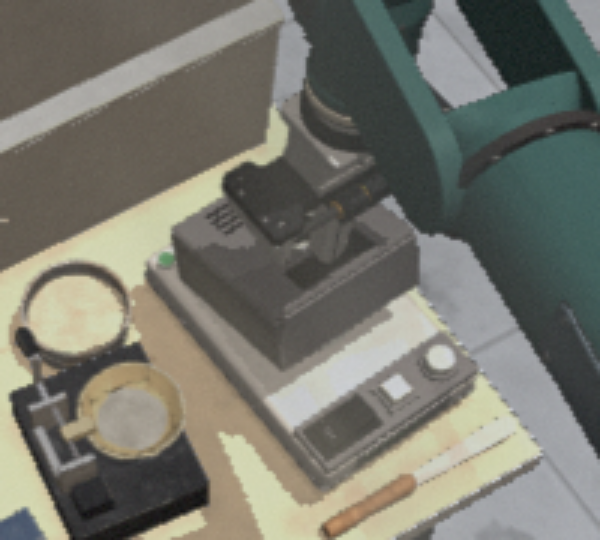

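The picture shows the fingers on the pad (about (325,250)) and the hood about three-quarters shut. Continuing, slower toward the end.

Scaled: 0.0058 m is 0.232, 0.004 m is 0.16.

Call:
nudge_tcp --rows '[{"jaw":0, "dx":-0.152, "dz":0.232}, {"jaw":0, "dx":-0.152, "dz":0.232}, {"jaw":0, "dx":-0.084, "dz":0.16}, {"jaw":0, "dx":-0.084, "dz":0.16}, {"jaw":0, "dx":-0.084, "dz":0.16}, {"jaw":0, "dx":-0.04, "dz":0.08}, {"jaw":0, "dx":-0.04, "dz":0.08}, {"jaw":0}]'

```text
time: 7.87
tool_pos: [0.5251, -0.0323, 0.1358]
ee_rot: [-3.141, 0.001, 0.084]
wrist_force: [-0.2, -0.7, 0.3]
width: 0.0004
finger_force: 0.1
```

```bash
python3 st.py
```

```text
local [-0.0263  0.0006  0.1358] [-0.22 -0.69  0.29]
```

Scaled: 0.002 m is 0.08, 0.0015 m is 0.06.

Call:
nudge_tcp --rows '[{"jaw":0, "dx":-0.04, "dz":0.08}, {"jaw":0, "dx":-0.04, "dz":0.08}, {"jaw":0, "dx":-0.04, "dz":0.08}, {"jaw":0, "dx":-0.04, "dz":0.08}, {"jaw":0, "dz":0.06}, {"jaw":0, "dz":0.04}, {"jaw":0}]'

```text
time: 8.45
tool_pos: [0.5208, -0.0328, 0.1254]
ee_rot: [3.141, 0.002, 0.084]
wrist_force: [0.2, -0.1, -0.3]
width: 0.0004
finger_force: 0.0
```

```bash
python3 st.py
```

```text
local [-0.0307  0.0004  0.1254] [ 0.23 -0.12 -0.27]
```

Scaled: 0.001 m is 0.04.

Call:
nudge_tcp --rows '[{"jaw":0, "dz":0.04}, {"jaw":0, "dz":0.04}, {"jaw":0}]'

```text
time: 8.7
tool_pos: [0.5212, -0.0327, 0.1242]
ee_rot: [3.141, 0.0, 0.084]
wrist_force: [-2.0, 0.0, 3.8]
width: 0.0004
finger_force: 2.0
```

Call:
nudge_tcp --rows '[{"jaw":0, "dz":0.04}, {"jaw":0, "dz":0.04}, {"jaw":0}]'

```text
time: 8.95
tool_pos: [0.5213, -0.0328, 0.1242]
ee_rot: [3.141, -0.001, 0.084]
wrist_force: [-5.3, -0.2, 10.6]
width: 0.0009
finger_force: 5.4
```

```bash
python3 st.py
```

```text
local [-0.0302  0.0004  0.1242] [-5.34  0.24 10.62]
```

Motion stopped at 124.2 mm with the force rising to 10 N, so the hood is shut. Lifting and moving above the start key.

Call:
nudge_tcp --rows '[{"jaw":0, "dz":-0.8}, {"jaw":0, "dz":-1}, {"jaw":0, "dx":-1.08, "dy":0.76}, {"jaw":0, "dx":-1.08, "dy":0.76}, {"jaw":0, "dx":-1.08, "dy":0.74}, {"jaw":0, "dz":1}, {"jaw":0, "dz":1}, {"jaw":0}, {"jaw":0}]'

```text
time: 9.7
tool_pos: [0.4445, -0.0954, 0.1155]
ee_rot: [-3.14, 0.003, 0.084]
wrist_force: [-0.0, -0.0, -0.5]
width: 0.0006
finger_force: 0.0
```

```bash
python3 st.py; python3 - <<'E'
from bench import robot
from h import *
o=robot.get_obs()
s=robot.snapshot("wrist");np.savez("w7.npz",**s);cv2.imwrite("pics/w7.png",s["color"])
w=cam("w7");print(proj(w,W(-.112,-.056,.074)),proj(w,o["tool_pos"]))
E
```

```text
local [-0.112  -0.0555  0.1155] [-0.01 -0.04 -0.46]
[275.417308   227.95326765] [274.61764953 246.46166435]
```

View pics/w7.png

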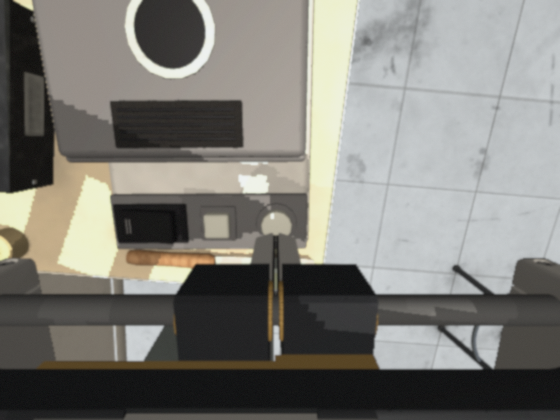

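The view shows the hood shut, the round key at about (276,222) in line with the fingers, and the square key clear at (216,223). Pressing the start key with a 2 mm forward correction.

Scaled: 0.015 m is 0.6, 0.008 m is 0.32.

Call:
nudge_tcp --rows '[{"jaw":0, "dx":0.08, "dz":0.6}, {"jaw":0, "dz":0.6}, {"jaw":0, "dz":0.32}, {"jaw":0, "dz":0.12}, {"jaw":0, "dz":0.08}, {"jaw":0, "dz":0.08}, {"jaw":0}]'

```text
time: 10.33
tool_pos: [0.4482, -0.0956, 0.0728]
ee_rot: [3.141, -0.001, 0.084]
wrist_force: [-1.3, 0.9, 2.6]
width: 0.0004
finger_force: 1.1
```

```bash
python3 st.py
```

```text
local [-0.1083 -0.056   0.0728] [-1.24  0.99  2.57]
```

Call:
nudge_tcp --rows '[{"jaw":0, "dx":-0.04, "dz":0.08}, {"jaw":0, "dz":0.08}, {"jaw":0, "dz":0.04}, {"jaw":0, "dz":0.04}, {"jaw":0}]'

```text
time: 10.75
tool_pos: [0.4481, -0.0958, 0.0691]
ee_rot: [3.141, -0.004, 0.084]
wrist_force: [-1.7, 3.3, 12.4]
width: 0.0006
finger_force: 6.4
```

Call:
nudge_tcp --rows '[{"jaw":0, "dz":0.06}, {"jaw":0, "dz":0.02}, {"jaw":0}, {"jaw":0}]'

```text
time: 11.08
tool_pos: [0.4483, -0.0958, 0.0689]
ee_rot: [3.14, -0.005, 0.084]
wrist_force: [-5.6, 3.3, 20.6]
width: 0.0001
finger_force: 10.6
```

```bash
python3 st.py
```

```text
local [-0.1082 -0.0562  0.0689] [-5.33  3.77 20.63]
```

The key bottomed out at 69 mm (12–20 N, 5 mm of travel). Releasing, backing away, and checking the final state.

Call:
nudge_tcp --rows '[{"jaw":0, "dz":-0.4}, {"jaw":0, "dz":-0.8}, {"jaw":0, "dz":-1.2}, {"jaw":0, "dz":-1.2}, {"jaw":0, "dx":-1.2, "dy":1.2, "dz":-0.4}, {"jaw":0, "dx":-1.2, "dy":1.2}, {"jaw":0, "dx":-1.2, "dy":1.2}, {"jaw":0, "dy":1.2}, {"jaw":0, "dy":1.2}, {"jaw":0}, {"jaw":0}, {"jaw":0}]'

```text
time: 12.08
tool_pos: [0.3712, -0.2496, 0.1629]
ee_rot: [-3.14, 0.001, 0.084]
wrist_force: [-0.7, 0.2, 0.1]
width: 0.0008
finger_force: 0.0
```

```bash
python3 - <<'E'
from bench import robot
from h import *
for n in("top","side"):
    s=robot.snapshot(n);np.savez(n+"9.npz",**s)
T,S=cam("top9"),cam("side9")
for th in(0,.05):print(th,proj(T,pad(th)).round(1),proj(S,pad(th)).round(1))
a=cv2.resize(T[0][110:290,295:415],(400,600));b=cv2.resize(S[0][100:260,270:400],(400,492));b=cv2.copyMakeBorder(b,0,108,0,0,cv2.BORDER_CONSTANT)
cv2.imwrite("pics/f9.png",np.hstack([a,b]))
E
```

```text
0 [356.9 207.1] [342.4 179.1]
0.05 [357.4 205.7] [342.1 177.1]
```

View pics/f9.png

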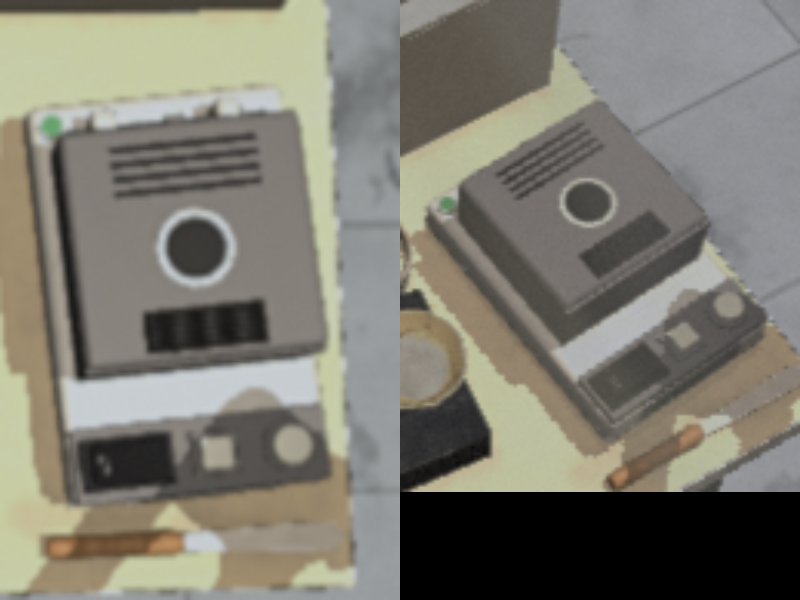

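The final views show the pad at top pixel (357,208), which matches a fully shut hood. The rocker is on, both keys are out and the spatula hasn't moved.

```bash
python3 -c "
from bench import robot
print(robot.close_job())"
```

```text
the job is handed in; nothing more can be done
None
```

I ran the job in the order asked and handed it in after about 12 s: mains rocker on, hood pushed gently shut, start key pressed fully in and released. The stop key was never touched, and the final pictures show the spatula unmoved; the tin is hidden under the shut hood.

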